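Put the storage jars' lids back on

ROBOT

A 6-joint arm with a two-finger parallel gripper is mounted at the origin on a cart in front of the work surface, level with it; the furniture and walls round the work are solid. World frame = base frame: x ahead of the robot, y to its left, z up, the work surface at z = 0. Lengths are in mm, angles in degrees, forces in N, time in s.
With the tool pointing down it reaches from about 300 to 850 mm from the base axis. Payload 4.2 kg.
Tool frame: the origin (TCP) lies at the very end of the fingers, on their centre line; the grasp point (between the pads) lies 19 mm behind it; z points along the fingers, y is the line along which they close (so a half turn about z gives the same grasp; the last joint's range is limited). The gripper opens to 91 mm and grips with 3 to 60 N. Pads are 32 mm wide; open, the fingers measure 118 mm over their backs; the gripper's body (76 mm by 178 mm) begins 60 mm behind the grasp point.
Start: joints at [65.661, 18.312, 89.639, -0, 72.044, -1.146], TCP at [226.459, 528.545, 213.976] pointing down, gripper open.
Joint ranges: [-177.97, 177.97], [-48.28, 115.42], [12.27, 149.76], [-77.06, 257.06], [2.81, 150.46], [-146.56, 146.56]. Speed limits (degrees/s): [147.25, 147.25, 180, 180, 180, 180].

INTERFACE

Orientations are given as [roll, pitch, yaw] about the fixed x, y, z axes, in that order (R = Rz(yaw) Ry(pitch) Rx(roll)).
In Python, from workcell import env, eyes gives the robot as it stands.
- The arm moves only by the tool send_rows, never from a script. Its argument "targets" is text: rows parted by semicolons, each of 7 numbers parted by spaces: the shift along the tool's x, y, z in m, then the turn, a rotation vector about the tool's x, y, z in degrees, then the opening in per cent of the stroke, from 0 (shut) to 100 (fully open). A call has 1 to 12 rows; each row is the pose to reach, as a shift and turn from the pose commanded when the call began, along the tool's axes at that moment; what a row does not reach only later rows make up. A row lasts 1/12 s, in which the tool goes at most 41.7 mm and 7.16 degrees, less where a joint would pass 70% of its speed; a pose out of reach is approached as far as the arm can. A call with a gripper value outside its range is refused whole. The fingers move at their own pace and stop on an object; "grip_force" is the grip in N (left out, the last holds). Time passes only in rows, so rows that repeat a pose let the fingers close. It gives the time, the measured TCP pose, the force, the opening and the grip force at its end, in the units of the state.
- env.state(): the state, without advancing time (a new reading comes with each control period).
- eyes.grab_frame(name): name is "side" or "top"; returns a dict with "image" (420x560x3 uint8, blue, green, red), "fovy" (degrees; the focal length in pixels is half the picture's height over the tangent of half this angle, whatever the lens; pixels are square), "cx", "cy" (the principal point, pixels), "eye" and "attitude" of the camera in the world. Camera axes: x right, y up, looking along -z (the intrinsics and any distortion apply to the point x, -y, -z); pixel columns grow to the right and rows downward; lengths in mm; the calibration is good to about 2 mm. A picture is of the moment at which its call begins. There is no depth.
- env.job_done(): hands the job in; it is judged then, once.
The state is a dict: "time_s": time; "qpos": joint angles; "qvel": joint speeds; "effort": joint torques, N m; "ee_pos": TCP position; "ee_rot": TCP orientation; "force": force on the tool from outside, world axes, zero at the start; "torque": the same for the moment, N m; "gripper_width": finger opening in mm; "gripper_force": force on a finger pad.
Only numpy, scipy, OpenCV 4.12 (cv2) and the standard library are available. Lean on these libraries where they do the work, as an engineer would, in place of code of your own. Each camera call takes 0.05 s, during which the arm holds its last target. There are 200 camera calls.

TASK

The white storage jars have been washed and stand open on the worktop, with their wooden lids lying about between them. Put each of the four loose lids on the jar it was made for, set down gently rather than dropped, so that its plug is in the mouth and its board lies flat on the rim all round. Leave the jars standing where they are, and do not knock over or push away the pepper mill and the black-capped spice jar among them.

Things in the scene. Friction and masses are not known exactly. Their poses are not given: they have to be found in the camera images.
- large_round_jar: Large round jar: outside diameter 110 mm, mouth 94 mm, 85 mm high. Empty white stoneware, open at the top, walls 8 mm thick, no handle. Loose, about 0.6 kg, stands upright on the worktop. Origin: centre of its underside, z up to the centre of the mouth
- small_round_jar: Small round jar: outside diameter 84 mm, mouth 68 mm, 70 mm high. Empty white stoneware, open at the top, walls 8 mm thick, no handle. Loose, about 0.6 kg, stands upright on the worktop. Origin: centre of its underside, z up to the centre of the mouth
- square_jar: Square jar: outside 90 x 90 mm, mouth 74 x 74 mm, 85 mm high. Empty white stoneware, open at the top, walls 8 mm thick, no handle. Loose, about 0.6 kg, stands upright on the worktop. Origin: centre of its underside, z up to the centre of the mouth; x and y along the sides
- oblong_jar: Oblong low jar: outside 80 mm along its x and 120 mm along its y, mouth 64 x 104 mm, 60 mm high. Empty white stoneware, open at the top, walls 8 mm thick, no handle. Loose, about 0.6 kg, stands upright on the worktop. Origin: centre of its underside, z up to the centre of the mouth
- large_round_lid: Large round lid, for the large round jar: board 108 mm across; pale wood, board 10 mm thick, central knob 27 mm thick, 28 mm tall. Plug 10 mm deep: upper half (white seal) 4 mm a side smaller than the mouth, lower half 3 mm more. 0.12 kg, lies knob up. Origin: centre of plug underside, z up; board top at 20 mm, knob top 48 mm. Seated: origin 10 mm below the rim
- small_round_lid: Small round lid, for the small round jar: board 82 mm across; pale wood, board 10 mm thick, central knob 27 mm thick, 28 mm tall. Plug 10 mm deep: upper half (white seal) 4 mm a side smaller than the mouth, lower half 3 mm more. 0.12 kg, lies knob up. Origin: centre of plug underside, z up; board top at 20 mm, knob top 48 mm. Seated: origin 10 mm below the rim
- square_lid: Square lid, for the square jar (any quarter turn): board 88 x 88 mm; pale wood, board 10 mm thick, central knob 27 mm thick, 28 mm tall. Plug 10 mm deep: upper half (white seal) 4 mm a side smaller than the mouth, lower half 3 mm more. 0.12 kg, lies knob up. Origin: centre of plug underside, z up; board top at 20 mm, knob top 48 mm. Seated: origin 10 mm below the rim; x, y along the sides
- oblong_lid: Oblong lid, for the oblong jar (either way round): board 78 along x, 118 along y; pale wood, board 10 mm thick, central knob 27 mm thick, 28 mm tall. Plug 10 mm deep: upper half (white seal) 4 mm a side smaller than the mouth, lower half 3 mm more. 0.12 kg, lies knob up. Origin: centre of plug underside, z up; board top at 20 mm, knob top 48 mm. Seated: origin 10 mm below the rim
- pepper_mill: Pepper mill of dark brown turned wood, 58 mm thick, 160 mm tall, loose, a bystander standing among the jars and lids. Origin: centre of its underside, z up
- spice_jar: Spice jar with a black cap, 41 mm thick, 105 mm tall, loose, a bystander standing among the jars and lids. Origin: centre of its underside, z up
There are look-alikes about, which are no part of the job. What is shaped like the large_round_lid but pink is not meant.

How it is judged (in metres and radians):
At the end, for the whole second after the job is handed in: Each lid within 9 mm of its own jar's axis, within 4 mm of seated height (origin 10 mm below the rim), level to 0.06 rad; jars upright to 0.06 rad, within 50 mm of their start; all below 0.02 m/s and released; mill and spice jar upright to 0.1 rad, within 40 mm of their start (horizontal distance between large_round_lid and large_round_jar below 0.009 m and z of large_round_lid in the frame of large_round_jar between 0.071 and 0.079 m and angle between each of large_round_lid, large_round_jar, small_round_lid, small_round_jar, square_lid, square_jar, oblong_lid, oblong_jar's own z axis and vertical below 0.06 rad and linear speed of each of large_round_lid, large_round_jar, small_round_lid, small_round_jar, square_lid, square_jar, oblong_lid, oblong_jar below 0.02 m/s and distance of each of large_round_jar, small_round_jar, square_jar, oblong_jar from where it was at the start of the episode below 0.05 m and horizontal distance between small_round_lid and small_round_jar below 0.009 m and z of small_round_lid in the frame of small_round_jar between 0.056 and 0.064 m and horizontal distance between square_lid and square_jar below 0.009 m and z of square_lid in the frame of square_jar between 0.071 and 0.079 m and horizontal distance between oblong_lid and oblong_jar below 0.009 m and z of oblong_lid in the frame of oblong_jar between 0.046 and 0.054 m and angle between each of pepper_mill, spice_jar's own z axis and vertical below 0.1 rad and distance of each of pepper_mill, spice_jar from where it was at the start of the episode below 0.04 m); the robot touches nothing.
It fails at once if a jar is tipped by more than 20 degrees or shifted more than 50 mm (angle between any of large_round_jar, small_round_jar, square_jar, oblong_jar's own z axis and vertical above 0.35 rad or distance of any of large_round_jar, small_round_jar, square_jar, oblong_jar from where it was at the start of the episode above 0.05 m).
It fails at once if a lid is dropped onto its jar: faster than 0.7 m/s (a fall of 25 mm) within 50 mm above its seat ((horizontal distance between large_round_lid and large_round_jar below 0.03 m and z of large_round_lid in the frame of large_round_jar between 0.065 and 0.125 m and linear speed of large_round_lid above 0.7 m/s) or (horizontal distance between small_round_lid and small_round_jar below 0.03 m and z of small_round_lid in the frame of small_round_jar between 0.05 and 0.11 m and linear speed of small_round_lid above 0.7 m/s) or (horizontal distance between square_lid and square_jar below 0.03 m and z of square_lid in the frame of square_jar between 0.065 and 0.125 m and linear speed of square_lid above 0.7 m/s) or (horizontal distance between oblong_lid and oblong_jar below 0.03 m and z of oblong_lid in the frame of oblong_jar between 0.04 and 0.1 m and linear speed of oblong_lid above 0.7 m/s)).
It fails at once if the pepper mill or the spice jar is tipped by more than 20 degrees or shifted more than 40 mm (angle between any of pepper_mill, spice_jar's own z axis and vertical above 0.35 rad or distance of any of pepper_mill, spice_jar from where it was at the start of the episode above 0.04 m).
It also fails if it takes over 102 s, if anything falls off the work surface, if the arm or the gripper's body presses on something with over 40 N, if the wrist force passes 120 N, or if a joint passes its speed limit or range.

## Working session

There is one attempt and no reset: what is moved stays moved. The work goes in short steps, Python scripts to look and compute and a tool call to move; the robot and the scene stay as the last step left them, time stands still between calls to the robot, and variables do not carry over. Pictures are saved under pics/ and viewed, at most 14 in all, crops included, and the job is handed in when it is done.

Besides the shell and the picture viewer there is one more tool, called after "Emit:" as a command line: name --argument value ..., lists and objects as JSON in quotes. send_rows: Moves the arm, as the interface text tells. Its arguments: {"type":"object","properties":{"targets":{"type":"string"},"grip_force":{"type":"number"}},"required":["targets"]}

```bash
ls; mkdir -p pics
python3 - <<'E'
from workcell import env, eyes
import cv2
print(env.state())
for n in("side","top"):
    f=eyes.grab_frame(n); cv2.imwrite(f"pics/{n}0.png",f["image"]); print({k:v for k,v in f.items() if k!="image"})
E
```

```text
pics
{'time_s': 0.0, 'qpos': array([ 6.56607915e+01,  1.83517653e+01,  8.97054238e+01, -1.18050758e-04,
        7.20432139e+01, -1.14457846e+00]), 'qvel': array([-0.02607321, -0.06434816,  0.0712137 ,  0.09022991,  0.00079477,
        0.06567548]), 'effort': array([ 2.44275807e-04, -4.12473679e+01, -2.31967413e+01,  7.27327424e-02,
        4.59038280e-02, -1.38846676e-04]), 'ee_pos': array([226.25090796, 528.07900372, 213.12568529]), 'ee_rot': array([-1.79899615e+02, -1.89336837e-03,  1.56805405e+02]), 'force': array([ 0.09849288,  0.06813155, -0.3209089 ]), 'torque': array([ 0.00646941, -0.01593252, -0.0147497 ]), 'gripper_force': 0.0, 'gripper_width': 91.43515065695563}
{'fovy': 53.43388933696489, 'cx': 272.87045131130066, 'cy': 214.11592624148986, 'eye': array([ 290.15964699, -531.98832947,  867.15847919]), 'attitude': array([ 34.99910345,  -0.81867794, -23.588045  ])}
{'fovy': 47.480360894299984, 'cx': 283.85689357844353, 'cy': 207.3871291675721, 'eye': array([ 307.91050534,    6.03671428, 1327.18367993]), 'attitude': array([ 10.63347653,   0.23024842, -88.25970478])}
```

View pics/side0.png

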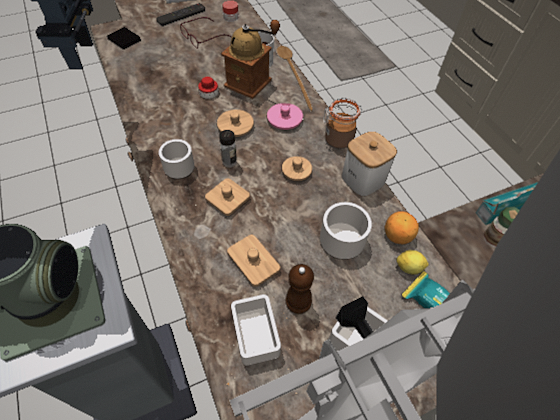

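View pics/top0.png

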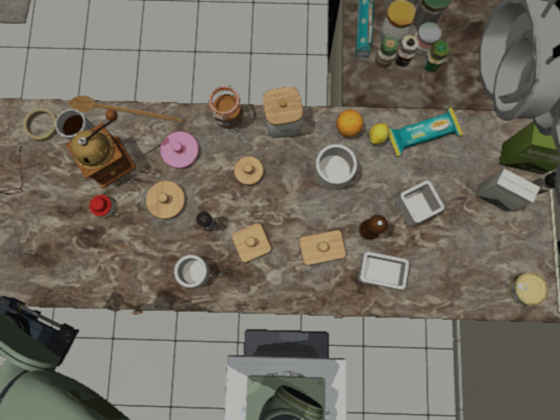

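```bash
cat > h.py <<'E'
import numpy as np, cv2
from scipy.spatial.transform import Rotation as R
from scipy.optimize import least_squares
def cast(f,px,z):
    h=f["image"].shape[0]; F=h/2/np.tan(np.radians(f["fovy"]/2)); px=np.atleast_2d(px).astype(float)
    d=np.c_[(px[:,0]-f["cx"])/F,-(px[:,1]-f["cy"])/F,-np.ones(len(px))]
    d=R.from_euler("xyz",f["attitude"],degrees=True).apply(d)
    return (f["eye"]+d*((z-f["eye"][2])/d[:,2])[:,None])[:,:2]
def proj(f,p):
    h=f["image"].shape[0]; F=h/2/np.tan(np.radians(f["fovy"]/2))
    c=R.from_euler("xyz",f["attitude"],degrees=True).inv().apply(np.atleast_2d(p)-f["eye"])
    return np.c_[f["cx"]-F*c[:,0]/c[:,2],f["cy"]+F*c[:,1]/c[:,2]]
def masks(f,k=3):
    im=cv2.resize(f["image"],None,fx=k,fy=k,interpolation=cv2.INTER_CUBIC)
    H=cv2.cvtColor(im,cv2.COLOR_BGR2HSV)
    return im,{"wood":cv2.inRange(H,(8,85,130),(24,255,255)),"white":cv2.inRange(H,(0,0,125),(180,48,255))}
def blob(m,seed,r,k=3):
    "hull of the mask near a seed pixel, in original pixels"
    w=np.zeros_like(m); cv2.circle(w,tuple(int(k*s) for s in seed),int(k*r),255,-1); m=cv2.morphologyEx(m&w,cv2.MORPH_OPEN,np.ones((3,3)))
    m=cv2.dilate(m,np.ones((5,5))); 
    c=max(cv2.findContours(m,cv2.RETR_EXTERNAL,cv2.CHAIN_APPROX_NONE)[0],key=cv2.contourArea)
    w=np.zeros_like(m); cv2.drawContours(w,[cv2.convexHull(c)],-1,255,-1); w=cv2.erode(w,np.ones((5,5)))
    c=cv2.findContours(w,cv2.RETR_EXTERNAL,cv2.CHAIN_APPROX_NONE)[0][0][:,0]
    return (c+.5)/k-.5
def locate(f,c,z,size):
    "far-side edges of the top outline at height z; size = diameter or (sx,sy)"
    p=cast(f,c,z); c0=p.mean(0); e=f["eye"][:2]; u=(c0-e)/max(1,np.hypot(*(c0-e)))
    if np.isscalar(size):
        q=p[(p-c0)@u>0]
        s=least_squares(lambda t:np.hypot(*(q-t).T)-size/2,c0,loss="soft_l1")
        return s.x,0,np.ptp(p,0)
    (_,dim,_)=b=cv2.minAreaRect(p.astype(np.float32)); a=np.radians(b[2])
    if abs(size[0]-size[1])>5 and dim[0]>dim[1]: a+=np.pi/2
    A=np.array([[np.cos(a),np.sin(a)],[-np.sin(a),np.cos(a)]]); o=[]
    for i in 0,1:
        s=np.sign(A[i]@u) ; v=s*(p@A[i]); o.append(s*(np.percentile(v,99)-size[i]/2))
    return A.T@o,(np.degrees(a)+90)%180-90,dim
THINGS={"large_round_lid":("wood",20,108.,(165,199),(235,122)),"small_round_lid":("wood",20,82.,(248,170),(297,168)),
"square_lid":("wood",20,(88,88),(251,242),(228,196)),"oblong_lid":("wood",20,(78,118),(322,247),(254,260)),
"large_round_jar":("white",85,110.,(336,167),(346,230)),"small_round_jar":("white",70,84.,(192,270),(176,158)),
"square_jar":("white",85,(90,90),(422,202),None),"oblong_jar":("white",60,(80,120),(384,271),(255,330))}
E
cat > m.py <<'E'
from h import *; from workcell import eyes
F={n:eyes.grab_frame(n) for n in("top","side")}
for j,n in enumerate(F):
    f=F[n]; im,M=masks(f)
    for t,(c,z,s,*seeds) in THINGS.items():
        if seeds[j] is None: continue
        try:
            b=blob(M[c],seeds[j],34 if j==0 else 42); p,a,d=locate(f,b,z,s); print(n,t,p.round(1),round(float(a),1),np.round(d))
            cv2.polylines(im,[(b*3+1).astype(int)],True,(0,255,0),1); cv2.circle(im,tuple((proj(f,[*p,z])[0]*3+1).astype(int)),3,(0,0,255),-1)
        except Exception as e: print(n,t,e)
    x0,y0=((400,400),(450,290))[j]; cv2.imwrite(f"pics/{n}1.png",cv2.resize(im[y0:y0+600 if j==0 else y0+830,x0:x0+970],(800,495 if j==0 else 600)))
E
python3 m.py
```

```text
top large_round_lid [566.8 352.4] 0.0 [107. 108.]
top small_round_lid [657.9 122.8] 0.0 [81. 82.]
top square_lid [453.8 108.1] 25.1 [89. 90.]
top oblong_lid [447.  -89.5] 13.1 [ 80. 119.]
top large_round_jar [ 671.4 -120. ] 0.0 [117. 111.]
top small_round_jar [368.9 260. ] 0.0 [85. 86.]
top square_jar [ 612.2 -352. ] 8.3 [141. 111.]
top oblong_jar [ 395.6 -253.9] -10.4 [148.  92.]
side large_round_lid [568.6 353.9] 0.0 [108. 109.]
side small_round_lid [659.1 123.5] 0.0 [82. 83.]
side square_lid [455.1 109.1] 24.9 [90. 90.]
side oblong_lid [447.4 -88.3] 13.3 [ 79. 119.]
side large_round_jar [ 693.7 -112.1] 0.0 [147. 166.]
side small_round_jar [370.3 262.7] 0.0 [86. 89.]
side oblong_jar [ 384.1 -230.2] -22.2 [156. 103.]
```

View pics/top1.png

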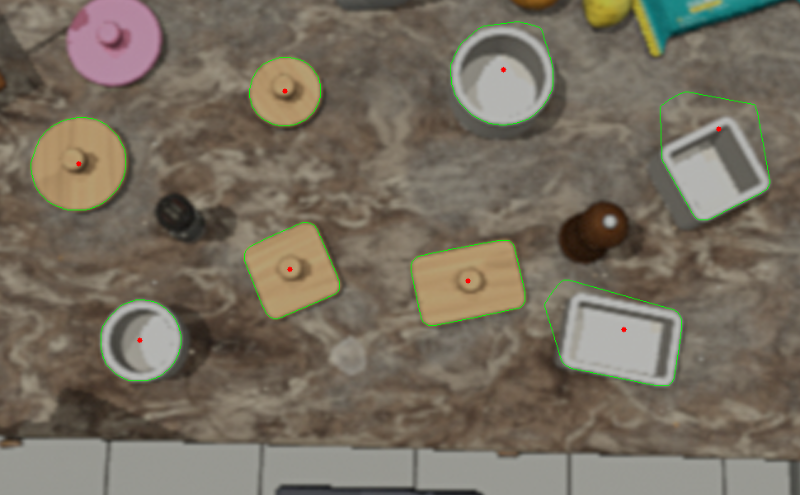

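View pics/side1.png

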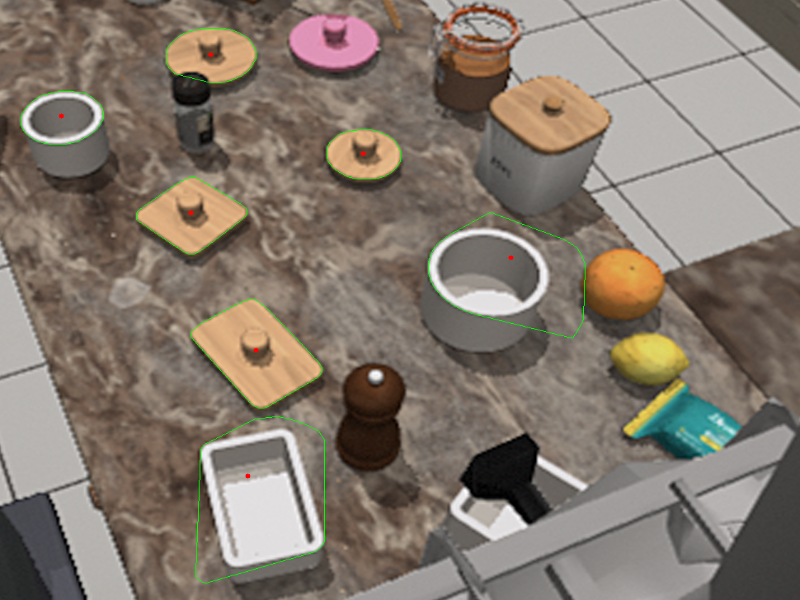

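```bash
sed -i 's/(0,0,125),(180,48,255)/(0,0,168),(180,40,255)/; s/key=cv2.contourArea/key=lambda c:cv2.contourArea(cv2.convexHull(c))/' h.py
sed -i 's/side1/side2/;s/{n}1.png/{n}2.png/' m.py; python3 m.py | grep jar
```

```text
top large_round_jar [ 663.8 -117.4] 0.0 [106. 105.]
top small_round_jar [367.7 256.9] 0.0 [80. 80.]
top square_jar [ 567.9 -346.9] 28.3 [88. 88.]
top oblong_jar [ 385.1 -249.5] -9.7 [118.  78.]
side large_round_jar [ 666.7 -118. ] 0.0 [110. 110.]
side small_round_jar [369.8 261. ] 0.0 [84. 85.]
side oblong_jar [ 387.8 -249.2] -10.2 [122.  82.]
```

View pics/top2.png

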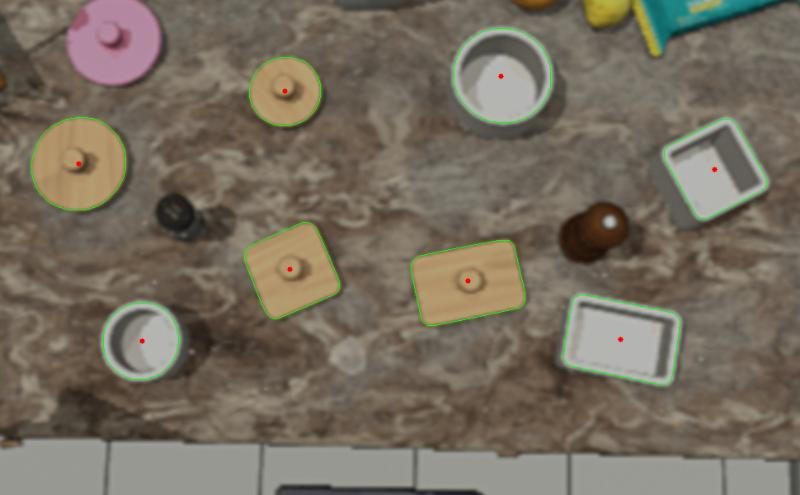

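```bash
cat > plan.py <<'E'
from h import *; from workcell import eyes
f=eyes.grab_frame("top")
mill=cast(f,(370,230.5),0)[0]; spice=cast(f,(209,223),0)[0]; print("mill",mill.round(),cast(f,(376.5,223.5),150),"spice",spice.round(),cast(f,(204,220),105))
obs=[(mill,29,160),(spice,21,105)]
P={"large":((567.7,353.2),(666.4,-118.1),0,75),"small":((658.5,123.2),(369,260),0,60),"square":((454.5,108.6),(569.5,-347.4),3.3,75),"oblong":((447.2,-88.9),(386.5,-250.2),-23.2,50)}
for n,(a,b,dy,oz) in P.items():
    for yaw in range(0,180,15):
        o=[]
        for c,y,z in((a,yaw,25),(b,yaw+dy,oz+25)):
            m=999
            for q,r,h in obs:
                if z+79>h+10: continue
                t=np.radians(y); d=q-c; l=np.abs([d@[np.cos(t),np.sin(t)],d@[np.sin(t),-np.cos(t)]])-[38,89]
                m=min(m,np.hypot(*np.maximum(l,0))-r)
            o.append(round(m))
        q1=[np.degrees(np.arctan2(c[1],c[0])) for c in(a,b)]
        print(n,yaw,"clear",o,"q6",[round((q+90-y+90)%180-90) for q,y in zip(q1,(yaw,yaw+dy))])
E
python3 plan.py
```

```text
mill [ 498. -224.] [[ 494.70106271 -214.41269158]] spice [506. 228.] [[497.72388427 223.90713328]]
large 0 clear [22, 999] q6 [-58, 80]
large 15 clear [35, 999] q6 [-73, 65]
large 30 clear [57, 999] q6 [-88, 50]
large 45 clear [73, 999] q6 [77, 35]
large 60 clear [80, 999] q6 [62, 20]
large 75 clear [78, 999] q6 [47, 5]
large 90 clear [66, 999] q6 [32, -10]
large 105 clear [46, 999] q6 [17, -25]
large 120 clear [27, 999] q6 [2, -40]
large 135 clear [23, 999] q6 [-13, -55]
large 150 clear [29, 999] q6 [-28, -70]
large 165 clear [27, 999] q6 [-43, -85]
small 0 clear [95, 377] q6 [-79, -55]
small 15 clear [76, 383] q6 [86, -70]
small 30 clear [68, 377] q6 [71, -85]
small 45 clear [72, 376] q6 [56, 80]
small 60 clear [75, 384] q6 [41, 65]
small 75 clear [68, 399] q6 [26, 50]
small 90 clear [71, 419] q6 [11, 35]
small 105 clear [86, 434] q6 [-4, 20]
small 120 clear [108, 419] q6 [-19, 5]
small 135 clear [123, 399] q6 [-34, -10]
small 150 clear [126, 384] q6 [-49, -25]
small 165 clear [116, 376] q6 [-64, -40]
square 0 clear [12, 999] q6 [-77, 55]
square 15 clear [24, 999] q6 [88, 40]
square 30 clear [45, 999] q6 [73, 25]
square 45 clear [62, 999] q6 [58, 10]
square 60 clear [70, 999] q6 [43, -5]
square 75 clear [70, 999] q6 [28, -20]
square 90 clear [60, 999] q6 [13, -35]
square 105 clear [43, 999] q6 [-2, -50]
square 120 clear [22, 999] q6 [-17, -65]
square 135 clear [12, 999] q6 [-32, -80]
square 150 clear [19, 999] q6 [-47, 85]
square 165 clear [19, 999] q6 [-62, 70]
oblong 0 clear [19, 25] q6 [79, 80]
oblong 15 clear [26, 40] q6 [64, 65]
oblong 30 clear [25, 47] q6 [49, 50]
oblong 45 clear [19, 46] q6 [34, 35]
oblong 60 clear [29, 38] q6 [19, 20]
oblong 75 clear [51, 22] q6 [4, 5]
oblong 90 clear [68, 1] q6 [-11, -10]
oblong 105 clear [77, -11] q6 [-26, -25]
oblong 120 clear [76, -4] q6 [-41, -40]
oblong 135 clear [65, -5] q6 [-56, -55]
oblong 150 clear [45, -11] q6 [-71, -70]
oblong 165 clear [25, 5] q6 [-86, -85]
```

```bash
cat > go.py <<'E'
import sys,numpy as np; from workcell import env
# args: x,y,z,yaw waypoints -> chained shifts in tool axes
s=env.state(); p=np.array(s["ee_pos"]); yaw=s["ee_rot"][2]
print("t",round(s["time_s"],1),"pos",p.round(1),"rot",np.round(s["ee_rot"],1),"F",np.round(s["force"],1),"w",round(s["gripper_width"],1),"gf",round(s["gripper_force"],1),"q6",round(s["qpos"][5]))
for a in sys.argv[1:]:
    x,y,z,w=map(float,a.split(",")); t=np.radians(yaw); d=np.array([x,y,z])-p
    dw=(w-yaw+180)%360-180
    print(a,"->",np.round([d[0]*np.cos(t)+d[1]*np.sin(t),d[0]*np.sin(t)-d[1]*np.cos(t),-d[2]],1),"turn z",round(-dw,1),"rows",round(np.linalg.norm(d)/41.7,1))
    p=np.array([x,y,z]);yaw=w
E
python3 go.py 567.7,353.2,130,105 567.7,353.2,25,105 567.7,353.2,215,105 666.4,-118.1,215,105 666.4,-118.1,103,105
```

```text
t 0.3 pos [226.4 528.4 213.7] rot [-180.     0.   156.8] F [ 0.5 -0.8 -0.2] w 91.2 gf 0.0 q6 -1
567.7,353.2,130,105 -> [-382.7  -26.7   83.7] turn z 51.8 rows 9.4
567.7,353.2,25,105 -> [  0.   0. 105.] turn z -0.0 rows 2.5
567.7,353.2,215,105 -> [   0.    0. -190.] turn z -0.0 rows 4.6
666.4,-118.1,215,105 -> [-480.8  -26.6   -0. ] turn z -0.0 rows 11.5
666.4,-118.1,103,105 -> [  0.   0. 112.] turn z -0.0 rows 2.7
```

Emit:
send_rows --targets "-0.383 -0.027 0.084 0 0 52 55; -0.383 -0.027 0.084 0 0 52 55; -0.383 -0.027 0.084 0 0 52 55; -0.383 -0.027 0.084 0 0 52 55; -0.383 -0.027 0.084 0 0 52 55; -0.383 -0.027 0.084 0 0 52 55; -0.383 -0.027 0.084 0 0 52 55; -0.383 -0.027 0.084 0 0 52 55; -0.383 -0.027 0.084 0 0 52 55; -0.383 -0.027 0.084 0 0 52 55; -0.383 -0.027 0.084 0 0 52 55; -0.383 -0.027 0.084 0 0 52 55"

```text
time_s: 1.35
ee_pos: [567.9, 352.4, 129.3]
ee_rot: [-179.9, -0.0, 104.7]
force: [-0.1, 0.8, 1.5]
gripper_width: 50.1
gripper_force: 0.0
```

Emit:
send_rows --targets "0 0 0.03 0 0 0 55; 0 0 0.06 0 0 0 55; 0 0 0.085 0 0 0 55; 0 0 0.1 0 0 0 55; 0 0 0.104 0 0 0 55; 0 0 0.104 0 0 0 55; 0 0 0.104 0 0 0 0; 0 0 0.104 0 0 0 0; 0 0 0.104 0 0 0 0; 0 0 0.104 0 0 0 0; 0 0 0.104 0 0 0 0; 0 0 0.104 0 0 0 0" --grip_force 25

```text
time_s: 2.35
ee_pos: [568.4, 353.4, 27.3]
ee_rot: [179.9, -0.1, 104.8]
force: [-0.7, 0.3, 6.1]
gripper_width: 26.5
gripper_force: 25.0
```

Emit:
send_rows --targets "0 0 -0.02 0 0 0 0; 0 0 -0.05 0 0 0 0; 0 0 -0.09 0 0 0 0; 0 0 -0.13 0 0 0 0; 0 0 -0.165 0 0 0 0; 0 0 -0.185 0 0 0 0; 0 0 -0.19 0 0 0 0; 0 0 -0.19 0 0 0 0"

```text
time_s: 3.02
ee_pos: [568.4, 353.0, 217.2]
ee_rot: [179.8, -0.0, 104.8]
force: [-0.3, -0.3, -0.7]
gripper_width: 26.3
gripper_force: 25.0
```

```bash
python3 go.py 666.4,-118.1,217,105 666.4,-118.1,106,105
python3 - <<'E'
from workcell import eyes; import cv2
f=eyes.grab_frame("side"); cv2.imwrite("pics/s3.png",f["image"])
E
```

```text
t 3.0 pos [568.4 353.  217.2] rot [179.8  -0.  104.8] F [-0.3 -0.3 -0.7] w 26.3 gf 25.0 q6 16
666.4,-118.1,217,105 -> [-4.805e+02 -2.560e+01  2.000e-01] turn z -0.2 rows 11.5
666.4,-118.1,106,105 -> [  0.   0. 111.] turn z -0.0 rows 2.7
```

View pics/s3.png

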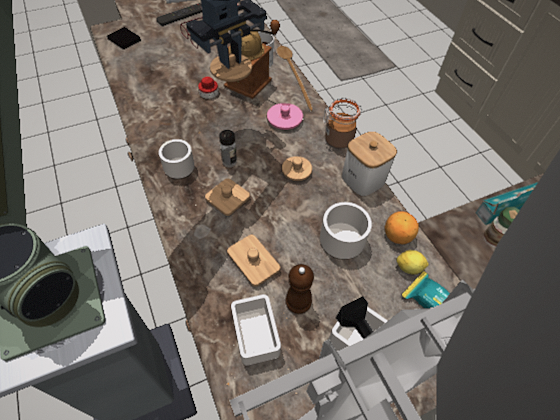

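Emit:
send_rows --targets "-0.02 -0.001 0 0 0 0 0; -0.055 -0.003 0 0 0 0 0; -0.095 -0.005 0 0 0 0 0; -0.136 -0.007 0 0 0 0 0; -0.177 -0.009 0 0 0 0 0; -0.218 -0.012 0 0 0 0 0; -0.259 -0.014 0 0 0 0 0; -0.3 -0.016 0 0 0 0 0; -0.341 -0.018 0 0 0 0 0; -0.382 -0.02 0 0 0 0 0; -0.42 -0.022 0 0 0 0 0; -0.45 -0.024 0 0 0 0 0"

```text
time_s: 4.07
ee_pos: [658.5, -91.4, 212.2]
ee_rot: [-179.7, -0.1, 104.7]
force: [0.0, -0.2, 0.1]
gripper_width: 26.2
gripper_force: 25.0
```

Emit:
send_rows --targets "-0.02 -0.001 0 0 0 0 0; -0.029 -0.002 0 0 0 0 0; -0.03 -0.002 0 0 0 0 0; -0.03 -0.002 0 0 0 0 0"

```text
time_s: 4.4
ee_pos: [664.6, -117.2, 214.0]
ee_rot: [-179.8, -0.1, 104.8]
force: [0.2, 0.4, -1.6]
gripper_width: 26.2
gripper_force: 25.0
```

```bash
python3 go.py 666.4,-118.1,217,105 666.4,-118.1,106,105
```

```text
t 4.4 pos [ 664.6 -117.2  214. ] rot [-1.798e+02 -1.000e-01  1.048e+02] F [ 0.2  0.4 -1.6] w 26.2 gf 25.0 q6 -26
666.4,-118.1,217,105 -> [-1.3  1.5 -3. ] turn z -0.2 rows 0.1
666.4,-118.1,106,105 -> [  0.   0. 111.] turn z -0.0 rows 2.7
```

Emit:
send_rows --targets "-0.001 0.0015 0.015 0 0 0 0; -0.001 0.0015 0.04 0 0 0 0; -0.001 0.0015 0.065 0 0 0 0; -0.001 0.0015 0.085 0 0 0 0; -0.001 0.0015 0.094 0 0 0 0; -0.001 0.0015 0.1 0 0 0 0; -0.001 0.0015 0.104 0 0 0 0; -0.001 0.0015 0.107 0 0 0 0; -0.001 0.0015 0.109 0 0 0 0; -0.001 0.0015 0.11 0 0 0 0"

```text
time_s: 5.23
ee_pos: [667.6, -118.4, 106.7]
ee_rot: [179.9, 0.0, 104.8]
force: [0.5, -0.7, -0.9]
gripper_width: 25.9
gripper_force: 25.0
```

Emit:
send_rows --targets "0 0 0.001 0 0 0 0; 0 0 0.002 0 0 0 0; 0 0 0.003 0 0 0 0; 0 0 0.004 0 0 0 0; 0 0 0.004 0 0 0 0"

```text
time_s: 5.65
ee_pos: [667.2, -118.5, 102.3]
ee_rot: [180.0, 0.0, 104.8]
force: [-1.4, -1.2, 1.3]
gripper_width: 26.2
gripper_force: 25.0
```

```bash
python3 go.py
python3 - <<'E'
from workcell import eyes; import cv2,numpy as np
a=eyes.grab_frame("side")["image"][170:300,280:420]; b=eyes.grab_frame("top")["image"][100:230,270:410]
cv2.imwrite("pics/s4.png",cv2.resize(np.hstack([a,b]),None,fx=2.8,fy=2.8,interpolation=cv2.INTER_CUBIC))
E
```

```text
t 5.7 pos [ 667.2 -118.5  102.3] rot [180.    0.  104.8] F [-1.4 -1.2  1.3] w 26.2 gf 25.0 q6 -26
```

View pics/s4.png

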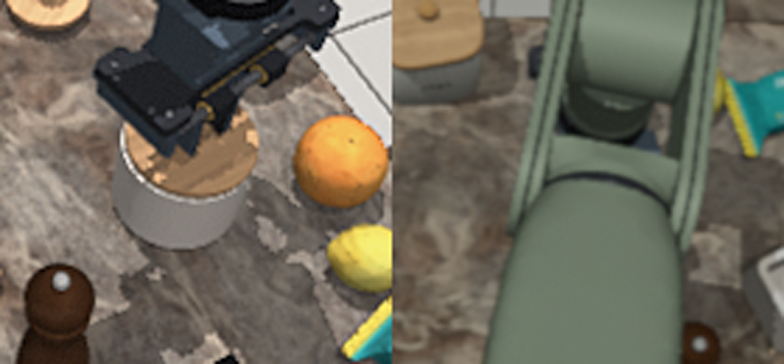

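Emit:
send_rows --targets "0 0 0.001 0 0 0 0; 0 0 0.002 0 0 0 0; 0 0 0.002 0 0 0 0"

```text
time_s: 6.0
ee_pos: [667.3, -118.5, 102.3]
ee_rot: [179.9, 0.0, 104.8]
force: [-4.5, -0.1, 10.4]
gripper_width: 26.4
gripper_force: 25.0
```

Emit:
send_rows --targets "0 0 0 0 0 0 35; 0 0 0 0 0 0 45; 0 0 0 0 0 0 55; 0 0 0 0 0 0 55; 0 0 0 0 0 0 55; 0 0 -0.01 0 0 0 55; 0 0 -0.03 0 0 0 55; 0 0 -0.06 0 0 0 55; 0 0 -0.08 0 0 0 55"

```text
time_s: 6.75
ee_pos: [667.8, -118.5, 182.7]
ee_rot: [179.9, 0.1, 104.8]
force: [1.2, 0.7, -0.1]
gripper_width: 49.8
gripper_force: 0.0
```

```bash
python3 go.py 658.5,123.2,130,105 658.5,123.2,26,105 658.5,123.2,180,105 369,260,180,105 369,260,87,105
```

```text
t 6.8 pos [ 667.8 -118.5  182.7] rot [1.799e+02 1.000e-01 1.048e+02] F [ 1.2  0.7 -0.1] w 49.8 gf 0.0 q6 -26
658.5,123.2,130,105 -> [236.1  52.8  52.7] turn z -0.2 rows 5.9
658.5,123.2,26,105 -> [  0.   0. 104.] turn z -0.0 rows 2.5
658.5,123.2,180,105 -> [   0.    0. -154.] turn z -0.0 rows 3.7
369,260,180,105 -> [ 207.1 -244.2   -0. ] turn z -0.0 rows 7.7
369,260,87,105 -> [ 0.  0. 93.] turn z -0.0 rows 2.2
```

Emit:
send_rows --targets "0.236 0.053 0 0 0 -45 55; 0.236 0.053 0 0 0 -45 55; 0.236 0.053 0 0 0 -45 55; 0.236 0.053 0 0 0 -45 55; 0.236 0.053 0.052 0 0 -45 55; 0.236 0.053 0.052 0 0 -45 55; 0.236 0.053 0.052 0 0 -45 55; 0.236 0.053 0.052 0 0 -45 55; 0.236 0.053 0.052 0 0 -45 55; 0.236 0.053 0.052 0 0 -45 55; 0.236 0.053 0.052 0 0 -45 55"

```text
time_s: 7.67
ee_pos: [659.0, 122.0, 129.4]
ee_rot: [179.9, 0.1, 149.7]
force: [-0.3, -0.3, 0.2]
gripper_width: 50.1
gripper_force: 0.0
```

```bash
python3 go.py 658.5,123.2,26,150 658.5,123.2,180,150 369,260,180,150 369,260,87,150
```

```text
t 7.7 pos [659.  122.  129.4] rot [1.799e+02 1.000e-01 1.497e+02] F [-0.3 -0.3  0.2] w 50.1 gf 0.0 q6 -50
658.5,123.2,26,150 -> [  1.    0.8 103.4] turn z -0.3 rows 2.5
658.5,123.2,180,150 -> [   0.    0. -154.] turn z -0.0 rows 3.7
369,260,180,150 -> [319.1 -26.3  -0. ] turn z -0.0 rows 7.7
369,260,87,150 -> [ 0.  0. 93.] turn z -0.0 rows 2.2
```

Emit:
send_rows --targets "0.001 0.001 0.03 0 0 0 55; 0.001 0.001 0.06 0 0 0 55; 0.001 0.001 0.085 0 0 0 55; 0.001 0.001 0.098 0 0 0 55; 0.001 0.001 0.103 0 0 0 55; 0.001 0.001 0.103 0 0 0 55; 0.001 0.001 0.103 0 0 0 0; 0.001 0.001 0.103 0 0 0 0; 0.001 0.001 0.103 0 0 0 0; 0.001 0.001 0.103 0 0 0 0; 0.001 0.001 0.103 0 0 0 0; 0.001 0.001 0.103 0 0 0 0" --grip_force 25

```text
time_s: 8.67
ee_pos: [658.4, 124.6, 26.3]
ee_rot: [179.9, 0.1, 149.8]
force: [-0.0, -1.8, 5.6]
gripper_width: 26.0
gripper_force: 25.0
```

Emit:
send_rows --targets "0 0 -0.02 0 0 0 0; 0 0 -0.05 0 0 0 0; 0 0 -0.09 0 0 0 0; 0 0 -0.125 0 0 0 0; 0 0 -0.148 0 0 0 0; 0 0 -0.154 0 0 0 0; 0 0 -0.154 0 0 0 0"

```text
time_s: 9.25
ee_pos: [658.4, 125.0, 180.6]
ee_rot: [179.9, 0.2, 149.8]
force: [0.5, 0.9, -2.5]
gripper_width: 26.0
gripper_force: 25.0
```

```bash
python3 go.py 369,260,180,150 369,260,91,150
```

```text
t 9.2 pos [658.4 125.  180.6] rot [179.9   0.2 149.8] F [ 0.5  0.9 -2.5] w 26.0 gf 25.0 q6 -50
369,260,180,150 -> [318.1 -28.8   0.6] turn z -0.2 rows 7.7
369,260,91,150 -> [ 0.  0. 89.] turn z -0.0 rows 2.1
```

Emit:
send_rows --targets "0.02 -0.002 0 0 0 0 0; 0.055 -0.005 0 0 0 0 0; 0.095 -0.009 0 0 0 0 0; 0.136 -0.012 0 0 0 0 0; 0.177 -0.016 0 0 0 0 0; 0.218 -0.02 0 0 0 0 0; 0.259 -0.023 0 0 0 0 0; 0.29 -0.026 0 0 0 0 0; 0.31 -0.028 0 0 0 0 0; 0.318 -0.029 0 0 0 0 0; 0.318 -0.029 0 0 0 0 0; 0.318 -0.029 0 0 0 0 0"

```text
time_s: 10.25
ee_pos: [368.3, 259.2, 177.9]
ee_rot: [-179.9, -0.0, 149.9]
force: [0.9, -0.2, -1.5]
gripper_width: 25.9
gripper_force: 25.0
```

```bash
python3 go.py 369,260,180,150 369,260,91,150
```

```text
t 10.2 pos [368.3 259.2 177.9] rot [-179.9   -0.   149.9] F [ 0.9 -0.2 -1.5] w 25.9 gf 25.0 q6 -26
369,260,180,150 -> [-0.2  1.  -2.1] turn z -0.1 rows 0.1
369,260,91,150 -> [ 0.  0. 89.] turn z -0.0 rows 2.1
```

Descend to contact (about 92 mm), slowly at the end.

Emit:
send_rows --targets "0 0.001 0.015 0 0 0 0; 0 0.001 0.035 0 0 0 0; 0 0.001 0.055 0 0 0 0; 0 0.001 0.07 0 0 0 0; 0 0.001 0.079 0 0 0 0; 0 0.001 0.084 0 0 0 0; 0 0.001 0.087 0 0 0 0; 0 0.001 0.089 0 0 0 0; 0 0.001 0.091 0 0 0 0; 0 0.001 0.092 0 0 0 0; 0 0.001 0.093 0 0 0 0"

```text
time_s: 11.17
ee_pos: [369.1, 260.6, 86.4]
ee_rot: [179.9, 0.0, 149.8]
force: [0.3, 0.4, -1.5]
gripper_width: 26.3
gripper_force: 25.0
```

Emit:
send_rows --targets "0 0 0.001 0 0 0 0; 0 0 0.002 0 0 0 0; 0 0 0.003 0 0 0 0; 0 0 0.003 0 0 0 0"

```text
time_s: 11.5
ee_pos: [369.2, 260.7, 86.1]
ee_rot: [179.9, 0.1, 149.8]
force: [-5.4, -3.0, 22.2]
gripper_width: 26.2
gripper_force: 25.0
```

```bash
python3 go.py
python3 - <<'E'
from workcell import eyes; import cv2,numpy as np
a=eyes.grab_frame("side")["image"][100:210,120:240]; b=eyes.grab_frame("top")["image"][215:325,140:260]
cv2.imwrite("pics/s5.png",cv2.resize(np.hstack([a,b]),None,fx=3.3,fy=3.3,interpolation=cv2.INTER_CUBIC))
E
```

```text
t 11.5 pos [369.2 260.7  86.1] rot [1.799e+02 1.000e-01 1.498e+02] F [-5.4 -3.  22.2] w 26.2 gf 25.0 q6 -26
```

View pics/s5.png

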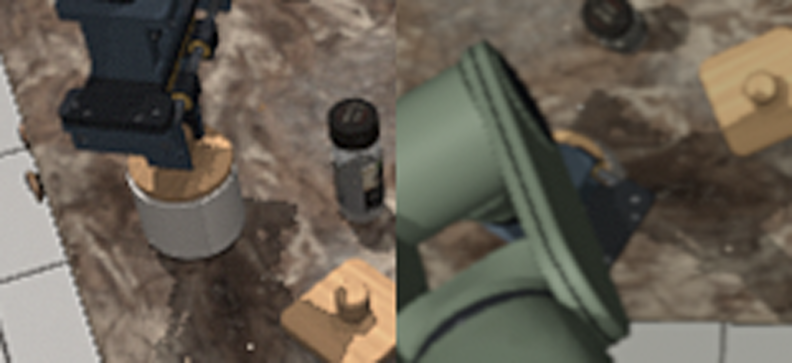

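The small lid sits on its jar rim at crop (180,165). The height of 86 mm agrees with the seat.

Emit:
send_rows --targets "0 0 -0.002 0 0 0 0; 0 0 -0.002 0 0 0 35; 0 0 -0.002 0 0 0 45; 0 0 -0.002 0 0 0 55; 0 0 -0.002 0 0 0 55; 0 0 -0.002 0 0 0 55; 0 0 -0.012 0 0 0 55; 0 0 -0.035 0 0 0 55; 0 0 -0.07 0 0 0 55; 0 0 -0.1 0 0 0 55; 0 0 -0.1 0 0 0 55"

```text
time_s: 12.52
ee_pos: [371.9, 262.5, 188.3]
ee_rot: [179.4, 0.3, 149.8]
force: [0.6, 1.1, -0.1]
gripper_width: 49.9
gripper_force: 0.0
```

```bash
python3 go.py 454.5,108.6,130,90 454.5,108.6,26,90 454.5,108.6,220,90 569.5,-347.4,220,93.3
```

```text
t 12.5 pos [371.9 262.5 188.3] rot [179.4   0.3 149.8] F [ 0.6  1.1 -0.1] w 49.9 gf 0.0 q6 -26
454.5,108.6,130,90 -> [-148.8  -91.4   58.3] turn z 59.8 rows 4.4
454.5,108.6,26,90 -> [  0.   0. 104.] turn z -0.0 rows 2.5
454.5,108.6,220,90 -> [   0.    0. -194.] turn z -0.0 rows 4.7
569.5,-347.4,220,93.3 -> [-456.  115.   -0.] turn z -3.3 rows 11.3
```

Emit:
send_rows --targets "-0.148 -0.091 0.0 0 0 60 55; -0.148 -0.091 0.0 0 0 60 55; -0.148 -0.091 0.0 0 0 60 55; -0.148 -0.091 0.058 0 0 60 55; -0.148 -0.091 0.058 0 0 60 55; -0.148 -0.091 0.058 0 0 60 55; -0.148 -0.091 0.058 0 0 60 55; -0.148 -0.091 0.058 0 0 60 55; -0.148 -0.091 0.058 0 0 60 55; -0.148 -0.091 0.058 0 0 60 55; -0.148 -0.091 0.058 0 0 60 55; -0.148 -0.091 0.058 0 0 60 55"

```text
time_s: 13.52
ee_pos: [450.7, 107.3, 124.6]
ee_rot: [-180.0, 0.0, 89.9]
force: [0.1, 0.4, 0.2]
gripper_width: 50.3
gripper_force: 0.0
```

```bash
python3 go.py 454.5,108.6,26,90
```

```text
t 13.5 pos [450.7 107.3 124.6] rot [-180.     0.    89.9] F [0.1 0.4 0.2] w 50.3 gf 0.0 q6 12
454.5,108.6,26,90 -> [ 1.3  3.8 98.6] turn z -0.1 rows 2.4
```

Emit:
send_rows --targets "0.001 0.004 0.03 0 0 0 55; 0.001 0.004 0.06 0 0 0 55; 0.001 0.004 0.085 0 0 0 55; 0.001 0.004 0.095 0 0 0 55; 0.001 0.004 0.098 0 0 0 55; 0.001 0.004 0.098 0 0 0 55; 0.001 0.004 0.098 0 0 0 0; 0.001 0.004 0.098 0 0 0 0; 0.001 0.004 0.098 0 0 0 0; 0.001 0.004 0.098 0 0 0 0; 0.001 0.004 0.098 0 0 0 0; 0.001 0.004 0.098 0 0 0 0" --grip_force 25

```text
time_s: 14.52
ee_pos: [455.5, 108.4, 27.8]
ee_rot: [179.9, -0.0, 89.8]
force: [-1.0, -0.0, 6.0]
gripper_width: 25.9
gripper_force: 25.0
```

Emit:
send_rows --targets "0 0 -0.02 0 0 0 0; 0 0 -0.05 0 0 0 0; 0 0 -0.09 0 0 0 0; 0 0 -0.13 0 0 0 0; 0 0 -0.165 0 0 0 0; 0 0 -0.188 0 0 0 0; 0 0 -0.194 0 0 0 0; 0 0 -0.194 0 0 0 0"

```text
time_s: 15.18
ee_pos: [455.6, 108.4, 222.3]
ee_rot: [179.8, -0.0, 89.8]
force: [0.3, 0.2, -0.6]
gripper_width: 25.7
gripper_force: 25.0
```

```bash
python3 go.py 569.5,-347.4,220,93.3
```

```text
t 15.2 pos [455.6 108.4 222.3] rot [179.8  -0.   89.8] F [ 0.3  0.2 -0.6] w 25.7 gf 25.0 q6 12
569.5,-347.4,220,93.3 -> [-455.5  115.4    2.3] turn z -3.5 rows 11.3
```

Emit:
send_rows --targets "-0.02 0.005 0 0 0 0 0; -0.055 0.014 0 0 0 0 0; -0.095 0.024 0 0 0 0 0; -0.135 0.034 0 0 0 -1 0; -0.175 0.044 0 0 0 -2 0; -0.215 0.054 0 0 0 -3 0; -0.255 0.065 0 0 0 -3.5 0; -0.295 0.075 0 0 0 -3.5 0; -0.335 0.085 0 0 0 -3.5 0; -0.375 0.095 0 0 0 -3.5 0; -0.41 0.104 0 0 0 -3.5 0; -0.435 0.11 0 0 0 -3.5 0"

```text
time_s: 16.18
ee_pos: [562.6, -330.0, 216.9]
ee_rot: [-179.7, -0.1, 93.2]
force: [0.2, 0.3, -1.5]
gripper_width: 26.0
gripper_force: 25.0
```

Emit:
send_rows --targets "-0.013 0.003 0 0 0 0 0; -0.019 0.005 0 0 0 0 0; -0.02 0.005 0 0 0 0 0; -0.02 0.005 0 0 0 0 0; -0.02 0.005 0 0 0 0 0"

```text
time_s: 16.6
ee_pos: [569.2, -345.4, 220.1]
ee_rot: [-179.9, -0.1, 93.4]
force: [0.8, -0.2, -0.8]
gripper_width: 26.4
gripper_force: 25.0
```

```bash
python3 go.py 569.5,-347.4,106,93.3
```

```text
t 16.6 pos [ 569.2 -345.4  220.1] rot [-1.799e+02 -1.000e-01  9.340e+01] F [ 0.8 -0.2 -0.8] w 26.4 gf 25.0 q6 -36
569.5,-347.4,106,93.3 -> [ -2.    0.2 114.1] turn z 0.1 rows 2.7
```

Emit:
send_rows --targets "-0.002 0 0.015 0 0 0 0; -0.002 0 0.04 0 0 0 0; -0.002 0 0.065 0 0 0 0; -0.002 0 0.085 0 0 0 0; -0.002 0 0.097 0 0 0 0; -0.002 0 0.104 0 0 0 0; -0.002 0 0.109 0 0 0 0; -0.002 0 0.112 0 0 0 0; -0.002 0 0.114 0 0 0 0; -0.002 0 0.116 0 0 0 0; -0.002 0 0.117 0 0 0 0; -0.002 0 0.117 0 0 0 0"

```text
time_s: 17.6
ee_pos: [569.9, -348.9, 104.3]
ee_rot: [180.0, 0.0, 93.3]
force: [-0.2, 0.3, -0.7]
gripper_width: 26.0
gripper_force: 25.0
```

Emit:
send_rows --targets "0 0 0.001 0 0 0 0; 0 0 0.002 0 0 0 0; 0 0 0.002 0 0 0 0"

```text
time_s: 17.85
ee_pos: [570.0, -349.0, 102.8]
ee_rot: [179.9, 0.0, 93.3]
force: [-1.0, 1.0, 4.5]
gripper_width: 25.7
gripper_force: 25.0
```

```bash
python3 go.py
python3 - <<'E'
from workcell import eyes; import cv2,numpy as np
a=eyes.grab_frame("side")["image"][260:380,290:420]; b=eyes.grab_frame("top")["image"][140:260,350:480]
cv2.imwrite("pics/s6.png",cv2.resize(np.hstack([a,b]),None,fx=3,fy=3,interpolation=cv2.INTER_CUBIC))
E
```

```text
t 17.9 pos [ 570.  -349.   102.8] rot [179.9   0.   93.3] F [-1.   1.   4.5] w 25.7 gf 25.0 q6 -36
```

View pics/s6.png

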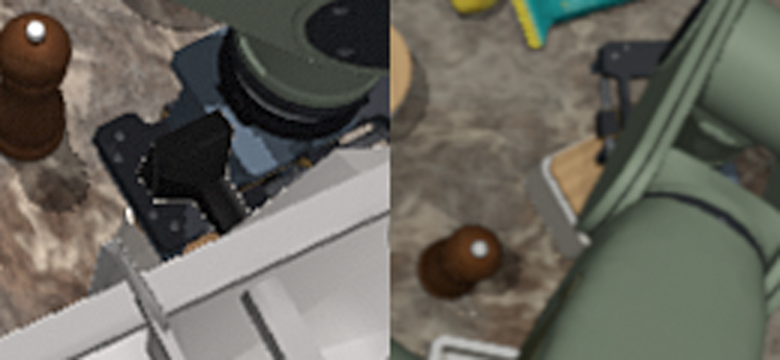

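The square lid rests on the jar at the expected height, with contact felt, so I release it.

Emit:
send_rows --targets "0 0 -0.001 0 0 0 0; 0 0 -0.001 0 0 0 35; 0 0 -0.001 0 0 0 45; 0 0 -0.001 0 0 0 55; 0 0 -0.001 0 0 0 55; 0 0 -0.001 0 0 0 55; 0 0 -0.012 0 0 0 55; 0 0 -0.035 0 0 0 55; 0 0 -0.07 0 0 0 55; 0 0 -0.1 0 0 0 55; 0 0 -0.1 0 0 0 55; 0 0 -0.1 0 0 0 55"

```text
time_s: 18.95
ee_pos: [570.7, -349.4, 205.2]
ee_rot: [179.7, 0.2, 93.3]
force: [-0.4, 0.2, 0.3]
gripper_width: 50.3
gripper_force: 0.0
```

```bash
python3 go.py 447.2,-88.9,200,60 447.2,-88.9,26,60 447.2,-88.9,220,60 386.5,-250.2,220,36.8; python3 m.py | grep -E "square|large"
```

```text
t 18.9 pos [ 570.7 -349.4  205.2] rot [179.7   0.2  93.3] F [-0.4  0.2  0.3] w 50.3 gf 0.0 q6 -36
447.2,-88.9,200,60 -> [ 267.2 -108.3    5.2] turn z 33.3 rows 6.9
447.2,-88.9,26,60 -> [  0.   0. 174.] turn z -0.0 rows 4.2
447.2,-88.9,220,60 -> [   0.    0. -194.] turn z -0.0 rows 4.7
386.5,-250.2,220,36.8 -> [-170.    28.1   -0. ] turn z 23.2 rows 4.1
top large_round_lid max() iterable argument is empty
top square_lid max() iterable argument is empty
top large_round_jar max() iterable argument is empty
top square_jar max() iterable argument is empty
side large_round_lid max() iterable argument is empty
side square_lid max() iterable argument is empty
side large_round_jar [ 575.5 -123.8] 0.0 [26. 79.]
```

Emit:
send_rows --targets "0.267 -0.108 0 0 0 33 55; 0.267 -0.108 0 0 0 33 55; 0.267 -0.108 0 0 0 33 55; 0.267 -0.108 0 0 0 33 55; 0.267 -0.108 0 0 0 33 55; 0.267 -0.108 0 0 0 33 55; 0.267 -0.108 0 0 0 33 55; 0.267 -0.108 0.04 0 0 33 55; 0.267 -0.108 0.07 0 0 33 55; 0.267 -0.108 0.08 0 0 33 55; 0.267 -0.108 0.08 0 0 33 55; 0.267 -0.108 0.08 0 0 33 55"

```text
time_s: 20.05
ee_pos: [445.6, -88.2, 120.9]
ee_rot: [-179.8, 0.0, 60.3]
force: [0.2, 0.1, -0.3]
gripper_width: 49.8
gripper_force: 0.0
```

```bash
python3 go.py 447.2,-88.9,26,60
```

```text
t 20.1 pos [445.6 -88.2 120.9] rot [-179.8    0.    60.3] F [ 0.2  0.1 -0.3] w 49.8 gf 0.0 q6 17
447.2,-88.9,26,60 -> [ 0.2  1.7 94.9] turn z 0.3 rows 2.3
```

Emit:
send_rows --targets "0 0.002 0.03 0 0 0 55; 0 0.002 0.06 0 0 0 55; 0 0.002 0.083 0 0 0 55; 0 0.002 0.092 0 0 0 55; 0 0.002 0.095 0 0 0 55; 0 0.002 0.095 0 0 0 55; 0 0.002 0.095 0 0 0 0; 0 0.002 0.095 0 0 0 0; 0 0.002 0.095 0 0 0 0; 0 0.002 0.095 0 0 0 0; 0 0.002 0.095 0 0 0 0; 0 0.002 0.095 0 0 0 0" --grip_force 25

```text
time_s: 21.05
ee_pos: [448.5, -89.4, 27.8]
ee_rot: [179.9, -0.0, 60.3]
force: [-1.1, 1.3, 7.0]
gripper_width: 26.1
gripper_force: 25.0
```

Emit:
send_rows --targets "0 0 -0.02 0 0 0 0; 0 0 -0.05 0 0 0 0; 0 0 -0.09 0 0 0 0; 0 0 -0.13 0 0 0 0; 0 0 -0.165 0 0 0 0; 0 0 -0.188 0 0 0 0; 0 0 -0.194 0 0 0 0; 0 0 -0.194 0 0 0 0"

```text
time_s: 21.72
ee_pos: [449.0, -89.6, 222.2]
ee_rot: [179.8, -0.1, 60.3]
force: [0.4, 1.0, -1.6]
gripper_width: 26.0
gripper_force: 25.0
```

```bash
python3 go.py 386.5,-250.2,220,36.8
```

```text
t 21.7 pos [449.  -89.6 222.2] rot [ 1.798e+02 -1.000e-01  6.030e+01] F [ 0.4  1.  -1.6] w 26.0 gf 25.0 q6 17
386.5,-250.2,220,36.8 -> [-170.5   25.3    2.2] turn z 23.5 rows 4.1
```

Emit:
send_rows --targets "-0.015 0.002 0 0 0 3 0; -0.04 0.006 0 0 0 7 0; -0.07 0.01 0 0 0 11 0; -0.1 0.015 0 0 0 15 0; -0.13 0.019 0 0 0 19 0; -0.152 0.022 0 0 0 22 0; -0.165 0.024 0 0 0 23.3 0; -0.17 0.025 0 0 0 23.3 0; -0.17 0.025 0 0 0 23.3 0; -0.17 0.025 0 0 0 23.3 0; -0.17 0.025 0 0 0 23.3 0"

```text
time_s: 22.63
ee_pos: [385.7, -248.4, 220.1]
ee_rot: [-179.9, 0.0, 37.1]
force: [0.5, -0.2, -1.2]
gripper_width: 25.9
gripper_force: 25.0
```

```bash
python3 go.py 386.5,-250.2,79,37
```

```text
t 22.6 pos [ 385.7 -248.4  220.1] rot [-179.9    0.    37.1] F [ 0.5 -0.2 -1.2] w 25.9 gf 25.0 q6 19
386.5,-250.2,79,37 -> [ -0.4   1.9 141.1] turn z 0.1 rows 3.4
```

Emit:
send_rows --targets "0 0.001 0.015 0 0 0 0; 0 0.001 0.045 0 0 0 0; 0 0.001 0.075 0 0 0 0; 0 0.001 0.1 0 0 0 0; 0 0.001 0.118 0 0 0 0; 0 0.001 0.128 0 0 0 0; 0 0.001 0.134 0 0 0 0; 0 0.001 0.138 0 0 0 0; 0 0.001 0.14 0 0 0 0; 0 0.001 0.141 0 0 0 0; 0 0.001 0.142 0 0 0 0; 0 0.001 0.142 0 0 0 0"

```text
time_s: 23.63
ee_pos: [386.7, -250.4, 79.4]
ee_rot: [179.9, -0.0, 37.0]
force: [0.5, -0.7, -1.2]
gripper_width: 25.6
gripper_force: 25.0
```

Emit:
send_rows --targets "0 0 0.001 0 0 0 0; 0 0 0.002 0 0 0 0; 0 0 0.002 0 0 0 0"

```text
time_s: 23.88
ee_pos: [386.7, -250.5, 77.8]
ee_rot: [179.9, -0.0, 37.0]
force: [-1.2, 1.0, 4.3]
gripper_width: 25.8
gripper_force: 25.0
```

```bash
python3 go.py
python3 - <<'E'
from workcell import eyes; import cv2,numpy as np
a=eyes.grab_frame("side")["image"][260:380,190:320]; b=eyes.grab_frame("top")["image"][210:330,320:450]
cv2.imwrite("pics/s7.png",cv2.resize(np.hstack([a,b]),None,fx=3,fy=3,interpolation=cv2.INTER_CUBIC))
E
```

```text
t 23.9 pos [ 386.7 -250.5   77.8] rot [179.9  -0.   37. ] F [-1.2  1.   4.3] w 25.8 gf 25.0 q6 19
```

View pics/s7.png

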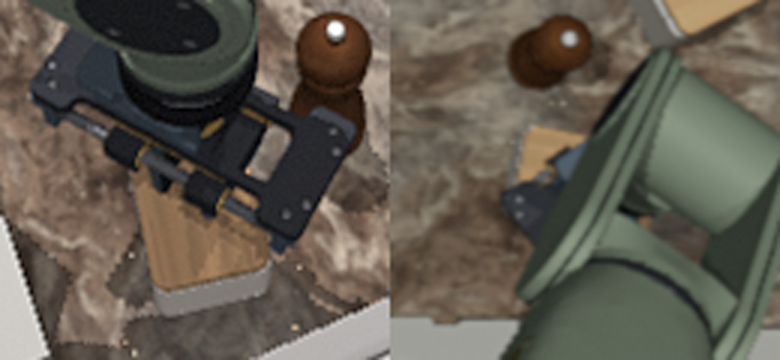

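The oblong lid lies aligned on its jar at crop (205,245), with contact at the seat height. I release it, go up, and clear the view.

Emit:
send_rows --targets "0 0 -0.001 0 0 0 0; 0 0 -0.001 0 0 0 35; 0 0 -0.001 0 0 0 45; 0 0 -0.001 0 0 0 55; 0 0 -0.001 0 0 0 55; 0 0 -0.001 0 0 0 55; 0 0 -0.012 0 0 0 55; 0 0 -0.035 0 0 0 55; 0 0 -0.07 0 0 0 55; 0 0 -0.11 0 0 0 55; 0 0 -0.15 0 0 0 55; 0 0 -0.17 0 0 0 55"

```text
time_s: 24.98
ee_pos: [387.8, -251.2, 251.7]
ee_rot: [179.6, -0.1, 37.0]
force: [0.5, 0.3, 0.7]
gripper_width: 50.2
gripper_force: 0.0
```

```bash
python3 go.py 300,90,330,100
```

```text
t 25.0 pos [ 387.8 -251.2  251.7] rot [ 1.796e+02 -1.000e-01  3.700e+01] F [0.5 0.3 0.7] w 50.2 gf 0.0 q6 19
300,90,330,100 -> [ 135.3 -325.3  -78.3] turn z -63.0 rows 8.7
```

Emit:
send_rows --targets "0.135 -0.325 -0.08 0 0 -63 55; 0.135 -0.325 -0.08 0 0 -63 55; 0.135 -0.325 -0.08 0 0 -63 55; 0.135 -0.325 -0.08 0 0 -63 55; 0.135 -0.325 -0.08 0 0 -63 55; 0.135 -0.325 -0.08 0 0 -63 55; 0.135 -0.325 -0.08 0 0 -63 55; 0.135 -0.325 -0.08 0 0 -63 55; 0.135 -0.325 -0.08 0 0 -63 55; 0.135 -0.325 -0.08 0 0 -63 55; 0.135 -0.325 -0.08 0 0 -63 55; 0.135 -0.325 -0.08 0 0 -63 55"

```text
time_s: 25.98
ee_pos: [298.4, 90.0, 326.6]
ee_rot: [-180.0, 0.0, 100.0]
force: [-0.0, 0.2, -0.6]
gripper_width: 50.0
gripper_force: 0.0
```

```bash
cat > c.py <<'E'
from h import *; from workcell import eyes
Z={"large":(95,108.,(666.4,-118.1)),"small":(80,82.,(369,260)),"square":(95,(88,88),(569.5,-347.4)),"oblong":(70,(78,118),(386.5,-250.2))}
for n in "top","side":
    f=eyes.grab_frame(n); im,M=masks(f); cv2.imwrite(f"pics/{n}9.png",f["image"])
    for t,(z,s,c) in Z.items():
        try:
            seed=proj(f,[*c,z])[0]; b=blob(M["wood"],seed,30 if n=="top" else 40); p,a,d=locate(f,b,z,s); print(n,t,p.round(1),round(float(a),1),np.round(d),"off jar",np.round(p-c,1))
        except Exception as e: print(n,t,e)
E
python3 c.py
```

```text
top large [ 665.8 -118.6] 0.0 [106. 106.] off jar [-0.6 -0.5]
top small [370.5 259.8] 0.0 [72. 82.] off jar [ 1.5 -0.2]
top square [ 569. -351.] 28.9 [88. 89.] off jar [-0.5 -3.6]
top oblong [ 386.2 -251.7] -10.0 [119.  80.] off jar [-0.3 -1.5]
side large [ 667.  -118.5] 0.0 [108. 108.] off jar [ 0.6 -0.4]
side small [371.1 261.3] 0.0 [82. 84.] off jar [2.1 1.3]
side square [ 522.1 -376.9] 28.4 [33. 53.] off jar [-47.4 -29.5]
side oblong [ 386.3 -249.9] -10.1 [119.  79.] off jar [-0.2  0.3]
```

View pics/side9.png

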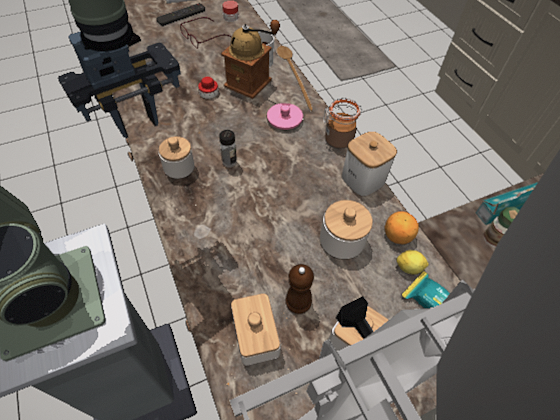

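View pics/top9.png

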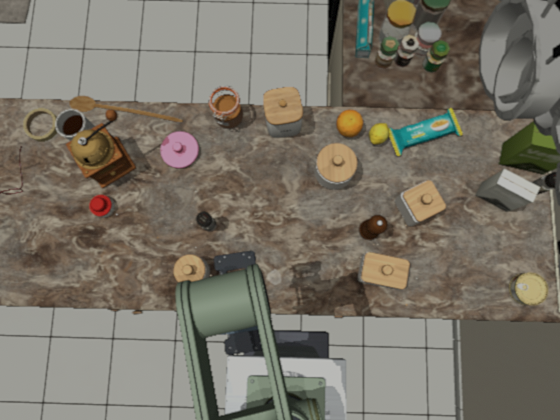

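Run:
```python
import cv2,numpy as np
a=cv2.imread("pics/top9.png")[170:230,385:465]; b=cv2.imread("pics/side9.png")[290:350,320:400]
cv2.imwrite("pics/q.png",cv2.resize(np.hstack([a,b]),None,fx=5,fy=5,interpolation=cv2.INTER_CUBIC))
```

```text
(no output)
```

View pics/q.png

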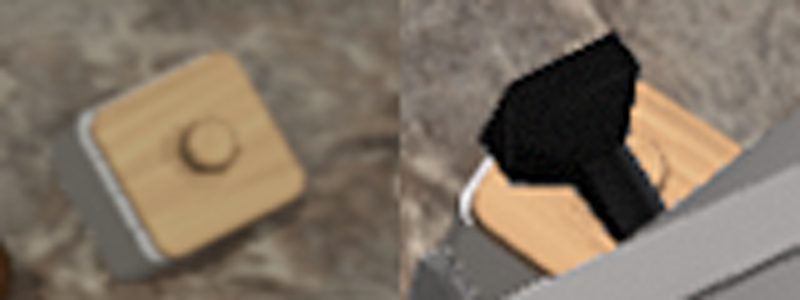

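The square lid shows an even white rim strip on its left side only (crop 115,190). That is an offset of about 3–4 mm, and the lid lies flat at seat height, so it is within tolerance.

```bash
python3 -c "
from workcell import env; print(env.job_done())"
```

```text
the job is handed in; nothing more can be done
None
```

All four lids are seated flat on their own jars, with the pepper mill and spice jar still standing; I handed the job in at about 26 s of the 102 s allowed, and it returned no verdict.

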